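# Free the sheet in the disc cutter: slacken the clamp, draw the punch up and hold it

## Task

A disc has just been cut with the middle punch of the disc cutter and I want to slide the brass sheet out of its slot. First swing the clamp lever anticlockwise (seen from above) all the way to its open stop, then grip the middle punch, the one driven down so that its head stands lowest, and draw it straight up about 23 mm, so that its lower end clears the sheet slot but is still well inside the guide plate. Finish while holding it there, still gripped, with the cutter flat where it stands and the sheet and the other tools left alone.

Things in the scene. Friction and masses are not known exactly. Their poses are not given: they have to be found in the camera images.
- cutter: loose steel disc cutter, 3 kg; origin at centre of underside, z up; punches stand in a row along its y axis. Foot to z = 8 mm (100 x 190, x by y), die plate to 20, sheet slot 20 to 24, guide plate 24 to 52 mm (90 x 180). Bores at x = 0, y = +22 (large), -24 (middle), -64 mm (small), 1 mm wider than their punches, down to the foot. Clamp stud with lever on top at x = 0, y = +66 mm.
- clamp_lever (a joint): angle of the black clamp lever (rad) about its upright stud: 0 points along the cutter's +y axis (clamped), it grows anticlockwise seen from above to 1.571 (open stop, pointing along the cutter's -x). Starts between 0 and 0.3. Stiff: about 0.12 N m, and it stays where it is left.
- lever_grip (a point): middle of the lever's grip, 58 mm from the stud axis, 85 mm above the cutter's underside. The grip is 15 mm thick, from 48 to 77 mm from the axis, rising slightly outwards; under it only the guide plate's edge (top at 52 mm) and the bench.
- punch_middle: the middle steel punch, a plain upright rod 16 mm in diameter and 96 mm long, 0.15 kg, origin at the centre of its lower end, z along it. At the start its end stands on the cutter's foot, 8 mm above the cutter's underside, and its head is 52 mm above the guide plate. It slides freely in its bore and drops if let go.
- head_middle (a point): centre of the middle punch's head, its upper end, 96 mm above its lower end
- punch_large: the other, thicker punch, 20 mm in diameter and 96 mm long, origin at its lower end; it stands on the sheet, its head 14 mm higher than the middle one's. Leave alone.
- punch_small: the thinner punch, 12 mm in diameter and 96 mm long, origin at its lower end; it stands on the sheet, its head 14 mm higher than the middle one's. Leave alone.
- sheet: loose brass sheet 120 x 112 x 2 mm lying in the slot and sticking out at the front; origin at the centre of its underside. The middle punch passes through a hole in it.
- hammer: small hammer with a wooden handle lying beside the cutter, 185 x 67 x 30 mm. Leave alone.
- pliers: pliers with black grips lying on the lever's side of the cutter, 161 x 56 x 12 mm. Leave alone.
- block: polished steel block 52 x 52 x 20 mm behind the cutter. Leave alone.

How it is judged:
By the outcome, as a careful person would: the job done as asked, in the order asked, and still so for the second after the job is handed in, while the arm keeps its last pose, push and grip.
It also fails if it takes over 45 s, if anything falls off the work surface, if the arm or the gripper's body presses on something with over 40 N, if the wrist force passes 120 N, or if a joint passes its speed limit or range.

## Robot

A 6-joint arm with a two-finger parallel gripper is mounted at the origin on a cart in front of the work surface, level with it; the furniture and walls round the work are solid. World frame = base frame: x ahead of the robot, y to its left, z up, the work surface at z = 0. Lengths are in mm, angles in rad, forces in N, time in s.
With the tool pointing down it reaches from about 400 to 925 mm from the base axis. Payload 12.5 kg.
Tool frame: the origin (TCP) lies midway between the tips of the shut fingers; the grasp point (between the pads) lies 19 mm behind it (env.pinch_z is the z of the grasp point in the tool frame, in mm); z points along the fingers, y is the line along which they close (so a half turn about z gives the same grasp; the last joint's range is limited). The gripper opens to 95 mm and grips with 3 to 60 N. Pads are 20 mm wide; open, the fingers measure 119 mm over their backs; the gripper's body (75 mm by 180 mm) begins 59 mm behind the grasp point.
Start: joints at [-1.3, 0.491, 1.559, -0, 1.092, -0.106], TCP at [229.991, -581.166, 187.761] pointing down, gripper open.
Joint ranges: [-3.1, 3.1], [-0.84, 2.19], [0.05, 2.79], [-1.13, 4.28], [0.06, 2.93], [-2.69, 2.69]. Speed limits (rad/s): [2.22, 2.22, 2.79, 3.14, 3.14, 3.14].

## Interface

Orientations are given as [roll, pitch, yaw] about the fixed x, y, z axes, in that order (R = Rz(yaw) Ry(pitch) Rx(roll)).
In Python, from cell import env, eyes gives the robot as it stands.
- The arm moves only by the shell command python3 -m inch 'ROWS'. ROWS is JSON, a list of rows, each a list of 3 entries, a list of its own where there are three numbers: the shift along the tool's x, y, z in units of 60 mm (1.0 is 60 mm), then the turn about the tool's z in units of 5 degrees (1.0 is 5 degrees), then the closure, from -1 (fully open) to 1 (shut). In form: [[[tx, ty, tz], turn, claw], ...]. A call has exactly 10 rows; each row shifts and turns the commanded pose from where the row before left it, along the tool's axes as they then stand; what a row does not reach is not made up. A row lasts 1/8 s, in which the tool goes at most 62.5 mm and 10.7 degrees, less where a joint would pass 70% of its speed; a pose out of reach is approached as far as the arm can. A call is refused whole if a number of a shift passes 1 or a number of a turn 1, either way. A call with a gripper value outside its range is refused whole. The fingers move at their own pace and stop on an object; the grip force is fixed at half the most. Time passes only in rows, so rows that do not move let the fingers close, or fill a call up. It gives the time, the measured TCP pose, the force, the opening and the grip force at its end, in the units of the state.
- env.state(): the state, without advancing time (a new reading comes with each control period).
- eyes.read_camera(name): name is "side" or "top" or "wrist"; returns a dict with "pixels" (420x560x3 uint8, red, green, blue), "fx", "fy", "cx", "cy" (pixels), "extrinsics" (4x4, takes a point from world to camera coordinates). Camera axes: x right, y down, z forward; pixel columns grow to the right and rows downward; lengths in mm; the calibration is good to about 2 mm. A picture is of the moment at which its call begins. There is no depth.
- env.job_done(): hands the job in; it is judged then, once.
Trained networks look in a picture, given as the dict that the camera call returned (one of the last four; its "shot" number tells which), for a name from the list of things; names that differ only in an ending like _2 or _b are one class to them, and where a whole thing is asked for, a point or a joint stands for the part that bears it (a point fixed in the world has none). Each returns a list of dicts, best first, with "score" (0 to 1); they miss things now and then, are a little off and sometimes report something else, mostly with a low value. They report only what shows in the picture. A call takes as long as a camera call.
- eyes.boxes_of(name, picture): "centre" ([row, column] in pixels, amid what is visible of it).
- eyes.cut_out(name, picture): "mask" (420x560 bool, what is visible of it) and "centre" ([row, column] in pixels, amid what is visible of it).
- eyes.spot_point(name, picture): "centre" ([row, column] in pixels: a listed point, or the origin of a listed thing).
The state is a dict: "t": time; "joints": joint angles; "qvel": joint speeds; "tau": joint torques, N m; "eef_pos": TCP position; "tcp_rot": TCP orientation; "ft_force": force on the tool from outside, world axes, zero at the start; "moment": the same for the moment, N m; "opening": opening from 0.0 (shut) to 1.0 (fully open); "grip_force": force on a finger pad.
Only numpy, scipy, OpenCV 4.12 (cv2) and the standard library are available. Lean on these libraries where they do the work, as an engineer would, in place of code of your own. Each camera call takes 0.05 s, during which the arm holds its last target. There are 200 camera calls.

## Working session

There is one attempt and no reset: what is moved stays moved. The work goes in short steps, Python scripts to look and compute and a shell command to move; the robot and the scene stay as the last step left them, time stands still between calls to the robot, and variables do not carry over. Pictures are saved under pics/ and viewed, at most 10 in all, crops included, and the job is handed in when it is done.

```bash
ls; mkdir -p pics
cat > h.py <<'E'
from cell import env, eyes
import numpy as np, cv2
def ray(p, rc):
    E=np.array(p["extrinsics"]); R,t=E[:3,:3],E[:3,3]
    d=R.T@np.array([(rc[1]-p["cx"])/p["fx"],(rc[0]-p["cy"])/p["fy"],1.0])
    return -R.T@t, d/np.linalg.norm(d)
def tri(obs):
    A=np.zeros((3,3));b=np.zeros(3);rs=[ray(p,rc) for p,rc in obs]
    for o,d in rs:
        M=np.eye(3)-np.outer(d,d);A+=M;b+=M@o
    x=np.linalg.solve(A,b)
    return x,[round(float(np.linalg.norm(np.cross(x-o,d))),1) for o,d in rs]
def onz(p,rc,z):
    o,d=ray(p,rc); return o+d*(z-o[2])/d[2]
def proj(p,X):
    E=np.array(p["extrinsics"]);c=E[:3,:3]@X+E[:3,3]
    return c[1]/c[2]*p["fy"]+p["cy"],c[0]/c[2]*p["fx"]+p["cx"]
def save(p,n): cv2.imwrite("pics/"+n+".png",p["pixels"][:,:,::-1])
E
python3 - <<'E'
from h import *
s=env.state();print(s,env.pinch_z)
P={n:eyes.read_camera(n) for n in("side","top")}
for n in P: save(P[n],n+"0")
both=np.hstack([P["side"]["pixels"],P["top"]["pixels"]])
R={}
for k in["cutter","lever_grip","head_middle","punch_middle","punch_large","punch_small","sheet"]:
    for n in P:
        r=eyes.spot_point(k,P[n]); R[k,n]=r
        print(k,n,[(np.round(x["centre"]).tolist(),round(x["score"],2)) for x in r[:3]])
    if R[k,"side"] and R[k,"top"]:
        print("   ",tri([(P[n],R[k,n][0]["centre"]) for n in P]))
for n in P: print(n,ray(P[n],(210,280)))
E
```

```text
pics
{'t': 0.0, 'joints': array([-1.29962020e+00,  4.91551469e-01,  1.55943435e+00, -1.39225740e-05,
        1.09168829e+00, -1.05580664e-01]), 'qvel': array([ 7.24128154e-05,  2.08789381e-05, -4.28620993e-04, -7.86217452e-04,
       -2.17485525e-04, -1.01837403e-03]), 'tau': array([-2.28414261e-03, -6.12650657e+01, -2.58181071e+01,  6.91893767e-02,
        4.81880084e-02, -1.60014051e-04]), 'eef_pos': array([ 229.89978747, -580.89811317,  187.17198582]), 'tcp_rot': array([-3.14051591e+00, -1.01690029e-04,  3.76763163e-01]), 'ft_force': array([-0.10376909,  0.26368893,  0.08356846]), 'moment': array([-0.04674222, -0.00747971, -0.03924046]), 'grip_force': 0.0, 'opening': 1.0004823787286437} -18.8
cutter side [([252.0, 262.0], 0.8)]
cutter top [([223.0, 279.0], 0.61)]
    (array([574.47030395, -71.78753986,  -4.64631717]), [1.5, 1.5])
lever_grip side [([188.0, 237.0], 0.49)]
lever_grip top [([234.0, 223.0], 0.69), ([234.0, 289.0], 0.24)]
    (array([541.61708089,  49.06003778,  83.35036514]), [0.9, 0.9])
head_middle side [([210.0, 262.0], 0.68), ([248.0, 262.0], 0.28)]
head_middle top [([212.0, 287.0], 0.46)]
    (array([580.62657029, -87.30272204, 101.80210807]), [4.7, 4.7])
punch_middle side []
punch_middle top [([224.0, 290.0], 0.61)]
punch_large side [([232.0, 257.0], 0.83)]
punch_large top [([226.0, 269.0], 0.6)]
    (array([566.27453227, -49.10025881,  29.37494844]), [3.1, 3.1])
punch_small side []
punch_small top [([216.0, 302.0], 0.51)]
sheet side [([246.0, 247.0], 0.85), ([298.0, 272.0], 0.26)]
sheet top [([233.0, 287.0], 0.91)]
    (array([546.03985047, -89.59599174,  25.14979469]), [1.4, 1.4])
side (array([ 479.77614757, -810.70628913,  517.09231582]), array([ 0.15495036,  0.85442162, -0.49593758]))
top (array([473.13954388, -61.73946228, 948.79955496]), array([ 0.13674848, -0.01391051, -0.99050813]))
```

Run:
```python
import cv2,numpy as np
a=cv2.imread("pics/side0.png");b=cv2.imread("pics/top0.png")
c=np.vstack([cv2.resize(a[120:320,150:400],(800,300)) if 0 else np.hstack([cv2.resize(a[130:310,160:360],(400,360),interpolation=2)]*1+[cv2.resize(b[130:310,180:380],(400,360),interpolation=2)])])
cv2.imwrite("pics/both0.png",c)
```

```text
(no output)
```

View pics/both0.png

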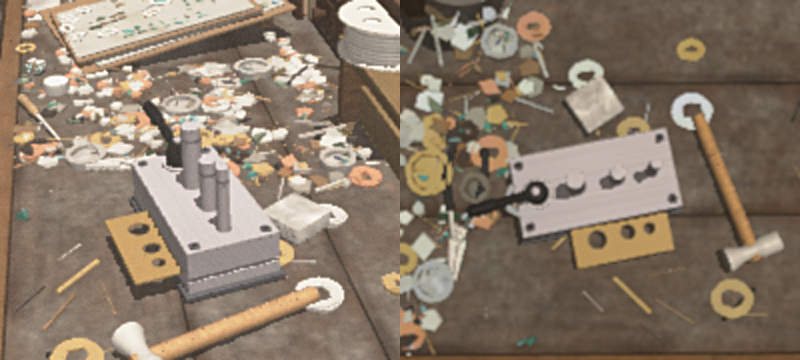

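View pics/top0.png

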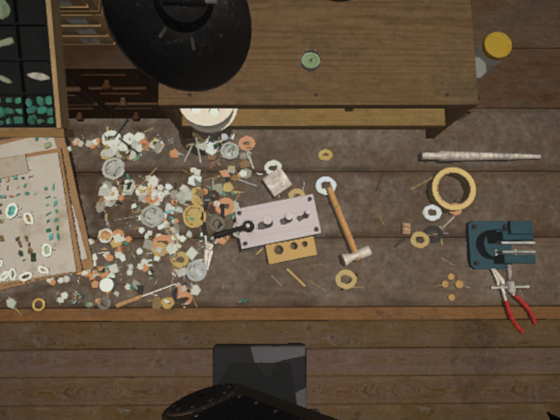

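The pictures show the cutter with its lever side to the left in the top view: plate centre near row 223, column 279, lever to about (234, 220). The heads in the top view are large ≈(220, 268), middle ≈(216, 288) and small ≈(212, 307). The middle head is the lowest in the side view, at ≈(209, 263).

```bash
cat >> h.py <<'E'
def fit(obs,x0):
    # obs: list of (picture, rc, cutter-frame point or None for lever) -> x,y,yaw,theta
    from scipy.optimize import least_squares
    def f(v):
        c,s=np.cos(v[2]),np.sin(v[2]);r=[]
        for p,rc,q in obs:
            if q is None: q=(-58*np.sin(v[3]),66+58*np.cos(v[3]),85)
            X=np.array([v[0]+c*q[0]-s*q[1],v[1]+s*q[0]+c*q[1],q[2]])
            r+=list(np.array(proj(p,X))-rc)
        return r
    s=least_squares(f,x0,loss="soft_l1"); return s.x,np.round(np.array(f(s.x)).reshape(-1,2),1)
E
python3 - <<'E'
from h import *
P={n:eyes.read_camera(n) for n in("side","top")}
S,T=P["side"],P["top"]
H={"large":(22,118,(194,255),(220,267.5)),"middle":(-24,104,(209,263.5),(216.5,288.5)),"small":(-64,118,(214,271),(212.5,307.5))}
for k,(y,z,a,b) in H.items(): print(k,tri([(S,a),(T,b)]))
obs=[]
for k,q in {"cutter":(0,0,0),"lever_grip":None,"head_middle":(0,-24,104),"punch_middle":(0,-24,8),"punch_large":(0,22,22),"punch_small":(0,-64,22)}.items():
    for n in P:
        r=eyes.spot_point(k,P[n])
        if r: obs.append((P[n],np.array(r[0]["centre"]),q))
for k,(y,z,a,b) in H.items(): obs+=[(S,np.array(a),(0,y,z)),(T,np.array(b),(0,y,z))]
v,r=fit(obs,[574,-72,.2,.1]); print(v,r.tolist())
x,y,c,th=v
# view pose: TCP above cutter at z 260, yaw c+90
s=env.state(); R=cv2.Rodrigues(np.zeros(3))[0]
yaw=s["tcp_rot"][2]; M=np.array([[np.cos(yaw),np.sin(yaw),0],[np.sin(yaw),-np.cos(yaw),0],[0,0,-1]])
print("yaw target",c+np.pi/2,"turn deg",-np.degrees(c+np.pi/2-yaw))
W=eyes.read_camera("wrist");o,d=ray(W,(210,280));print("wristcam rel tool",M.T@(o-s["eef_pos"]),M.T@d,W["fx"])
E
```

```text
large (array([568.50276732, -47.50429971, 115.60256383]), [1.2, 1.2])
middle (array([577.38918551, -91.52880526, 105.52262357]), [1.6, 1.6])
small (array([ 584.73308092, -130.79230072,  116.1104981 ]), [2.0, 2.0])
[ 5.71817966e+02 -6.76180601e+01  2.13733724e-01  9.43366718e-02] [[-3.8, -0.7], [-1.0, 2.3], [1.0, -0.6], [-2.0, 1.3], [2.5, -1.7], [1.1, -1.9], [-2.0, -0.7], [2.1, 2.2], [-0.1, -0.6], [24.0, 16.3], [0.3, 0.8], [-1.2, -1.5], [-0.1, -0.7], [0.8, -1.1], [-0.5, -0.2], [-0.9, -0.8], [-1.4, -0.2]]
yaw target 1.7845300511161635 turn deg -80.65990573659985
wristcam rel tool [ 7.87270613e+01 -1.47586770e-02 -1.97050017e+02] [-0.28516514 -0.00644603  0.95845672] 363.4811947259704
```

```bash
python3 -m inch '[[[0.5,-0.35,-0.3],0,-1],[[0.8,-0.54,-0.3],0,-1],[[0.8,-0.54,-0.3],0,-1],[[0.8,-0.54,0],0,-1],[[0.8,-0.54,0],0,-1],[[0.8,-0.54,0],0,-1],[[0.8,-0.54,0],0,-1],[[0.8,-0.54,0],0,-1],[[0.8,-0.54,0],0,-1],[[0.8,-0.54,0],0,-1]]'
python3 -m inch '[[[0,0,0],-1,-1],[[0,0,0],-1,-1],[[0,0,0],-1,-1],[[0,0,0],-1,-1],[[0,0,0],-1,-1],[[0,0,0],-1,-1],[[0,0,0],-1,-1],[[0,0,0],-1,-1],[[0,0,0],-1,-1],[[0,0,0],-1,-1]]'
python3 -m inch '[[[0,0,0],-1,1],[[0,0,0],-1,1],[[0,0,0],-1,1],[[0,0,0],-1,1],[[0,0,0],-1,1],[[0,0,0],-1,1],[[0,0,0],-0.15,1],[[0,0,0],0,1],[[0,0,0],0,1],[[0,0,0],0,1]]'
```

```text
t: 2.8
eef_pos: [545.5, -118.8, 242.0]
tcp_rot: [3.141, -0.0, 0.377]
ft_force: [1.0, -1.1, 0.0]
opening: 1.002
grip_force: 0.0
t: 4.05
eef_pos: [544.5, -120.5, 241.8]
tcp_rot: [3.141, 0.0, 1.252]
ft_force: [0.1, 0.1, 0.4]
opening: 0.999
grip_force: 0.0
t: 5.3
eef_pos: [544.5, -120.5, 241.7]
tcp_rot: [-3.142, 0.0, 1.786]
ft_force: [-0.3, -0.4, 0.3]
opening: 0.028
grip_force: 0.0
```

Run:
```python
from h import *
P={n:eyes.read_camera(n) for n in("wrist","top","side")}
save(P["wrist"],"w1")
W=P["wrist"]
v=[571.8,-67.6,.2137,.094]
c,s=np.cos(v[2]),np.sin(v[2])
for k,q in {"lever_grip":(-58*np.sin(v[3]),66+58*np.cos(v[3]),85),"head_middle":(0,-24,104),"stud":(0,66,75),"large":(0,22,118)}.items():
    X=np.array([v[0]+c*q[0]-s*q[1],v[1]+s*q[0]+c*q[1],q[2]]);print(k,X.round(),"pred",np.round(proj(W,X)))
    if k in("lever_grip","head_middle"):
        print([(np.round(x["centre"],1).tolist(),round(x["score"],2)) for x in eyes.spot_point(k,W)[:2]])
```

```text
lever_grip [540.  52.  85.] pred [ -8. 320.]
[]
head_middle [577. -91. 104.] pred [166. 323.]
[([163.3, 323.9], 0.55)]
stud [558.  -3.  75.] pred [ 65. 323.]
large [567. -46. 118.] pred [115. 327.]
```

View pics/w1.png

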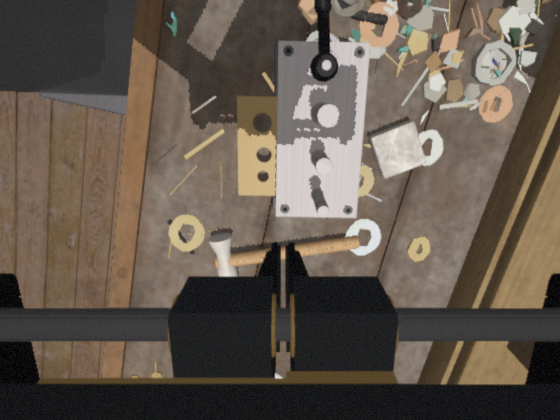

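The wrist view shows the predictions holding: stud at (66, 324), large head (115, 327), middle head ≈(165, 323). I'll check the yaw against the plate's four screws at (49, 288), (52, 360), (209, 285) and (211, 348).

Run:
```python
from h import *
W=eyes.read_camera("wrist")
g=cv2.cvtColor(W["pixels"],cv2.COLOR_RGB2GRAY).astype(float)
pts=[]
for r,c in[(49,288),(52,360),(209,285),(211,348)]:
    w=g[r-6:r+7,c-6:c+7];w=np.clip(np.percentile(w,60)-20-w,0,None);yy,xx=np.mgrid[-6:7,-6:7]
    q=(r+(w*yy).sum()/w.sum(),c+(w*xx).sum()/w.sum());pts.append(onz(W,q,52));print(np.round(q,1),pts[-1].round(1))
a,b,d,e=pts
u=(a+b-d-e);print("centre",np.mean(pts,0),"yaw from y",np.arctan2(-u[0],u[1]));w=(b+e-a-d);print("from x",np.arctan2(w[1],w[0]),np.linalg.norm(u)/2,np.linalg.norm(w)/2)
print("stud",onz(W,(66,324),75),"large",onz(W,(115,327),118))
print(env.state()["eef_pos"])
```

```text
[ 50.4 288. ] [522.5   5.   52. ]
[ 51.8 359.2] [591.3  18.9  52. ]
[208.4 284.3] [ 553.8 -153.9   52. ]
[209.6 347.5] [ 622.7 -140.4   52. ]
centre [572.56251956 -67.59320415  52.        ] yaw from y 0.19435483557689673
from x 0.19670558346208336 162.16882186309326 70.20581357370584
stud [558.59777928  -3.76537109  75.        ] large [567.00406594 -45.91813291 118.        ]
[ 544.5768204  -120.48737192  241.73531984]
```

```bash
python3 -m inch '[[[0,0,0],0.23,1],[[0.72,0.28,0],0,1],[[0.72,0.28,0],0,1],[[0.72,0.28,0],0,1],[[0.71,0.29,0],0,1],[[0,0,0.6],0,1],[[0,0,0.8],0,1],[[0,0,0.8],0,1],[[0,0,0.5],0,1],[[0,0,0.15],0,1]]'
python3 - <<'E'
from h import *
s=env.state();print(s["eef_pos"],s["tcp_rot"],s["ft_force"])
# path increments
c,sn=np.cos(.195),np.sin(.195);d=s["eef_pos"][:2]-[572.6,-67.6]
print("cutter frame",c*d[0]+sn*d[1],-sn*d[0]+c*d[1])
for th in np.arange(0,1.6,.1745):
    o=7.5+12*np.cos(th)+10*np.sin(th);r=60
    print(round(th,2),np.round([-r*np.sin(th)+o*np.cos(th),66+r*np.cos(th)+o*np.sin(th)],1))
for n in("top","side"):save(eyes.read_camera(n),n+"2")
a=cv2.imread("pics/side2.png");b=cv2.imread("pics/top2.png")
cv2.imwrite("pics/b2.png",np.hstack([cv2.resize(a[100:280,160:360],(400,360),interpolation=2),cv2.resize(b[130:310,160:360],(400,360),interpolation=2)]))
E
```

```text
t: 6.85
eef_pos: [577.0, 61.6, 69.1]
tcp_rot: [-3.139, -0.0, 1.765]
ft_force: [0.9, 0.2, 0.7]
opening: 0.006
grip_force: 0.0
[576.9647656   61.56918704  69.1289828 ] [-3.13891787e+00 -4.51804386e-04  1.76546953e+00] [0.92505417 0.16459208 0.65969896]
cutter frame 29.31070891891114 125.87538441845376
0.0 [ 19.5 126. ]
0.17 [ 10.3 128.7]
0.35 [  0.3 130. ]
0.52 [-10.2 129.4]
0.7 [-20.8 126.8]
0.87 [-31.3 122.1]
1.05 [-40.9 115.2]
1.22 [-49.2 106.3]
1.4 [-55.7  95.6]
1.57 [-60.   83.5]
```

View pics/b2.png

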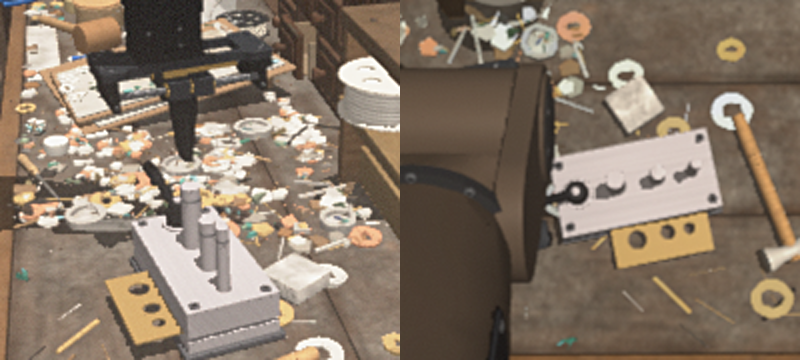

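The finger stands on the clockwise side of the lever (side view: fingertip at about (177, 252), lever at about (190, 237)), so I can push it round.

```bash
python3 -m inch '[[[0.025,-0.165,0],0,1],[[0.023,-0.155,0],0,1],[[0.02,-0.167,0],0,1],[[-0.01,-0.175,0],0,1],[[-0.043,-0.177,0],0,1],[[-0.078,-0.175,0],0,1],[[-0.115,-0.16,0],0,1],[[-0.148,-0.138,0],0,1],[[-0.178,-0.108,0],0,1],[[0,0,0],0,1]]'
cat > chk.py <<'E'
from h import *
s=env.state();c,sn=np.cos(.195),np.sin(.195);d=s["eef_pos"][:2]-[572.6,-67.6];f=s["ft_force"]
print("cutter frame",c*d[0]+sn*d[1],-sn*d[0]+c*d[1],"z",s["eef_pos"][2],"force cutter",c*f[0]+sn*f[1],-sn*f[0]+c*f[1],f[2],"yaw",s["tcp_rot"][2])
E
python3 chk.py
```

```text
t: 8.2
eef_pos: [499.9, 14.4, 70.8]
tcp_rot: [3.142, 0.0, 1.765]
ft_force: [-0.1, -0.2, 0.7]
opening: 0.004
grip_force: 0.0
cutter frame -55.421423089247824 94.56866020552583 z 70.75020779158348 force cutter -0.08698687955473633 -0.1514541510876812 0.6646877062385961 yaw 1.7647194837673932
```

```bash
python3 -m inch '[[[-0.04,-0.02,0],0,1],[[-0.04,-0.02,0],0,1],[[-0.03,-0.02,0],0,1],[[-0.02,0,0],0,1],[[-0.02,0,0],0,1],[[-0.01,0,0],0,1],[[0,0,0],0,1],[[0,0,0],0,1],[[0,0,0],0,1],[[0,0,0],0,1]]'
python3 chk.py
python3 - <<'E'
from h import *
W=eyes.read_camera("wrist");S=eyes.read_camera("side")
cv2.imwrite("pics/b3.png",np.hstack([cv2.resize(S["pixels"][100:280,160:360],(400,360),interpolation=2),cv2.resize(W["pixels"][20:380,100:500],(400,360))])[:,:,::-1])
E
```

```text
t: 9.45
eef_pos: [498.3, 5.3, 70.7]
tcp_rot: [3.142, 0.0, 1.766]
ft_force: [-0.6, -0.0, 0.7]
opening: 0.003
grip_force: 0.0
cutter frame -58.777406234318306 85.88997826004044 z 70.7197247605308 force cutter -0.585143884870916 0.10505516624317177 0.7376093986916143 yaw 1.7661599003614603
```

View pics/b3.png

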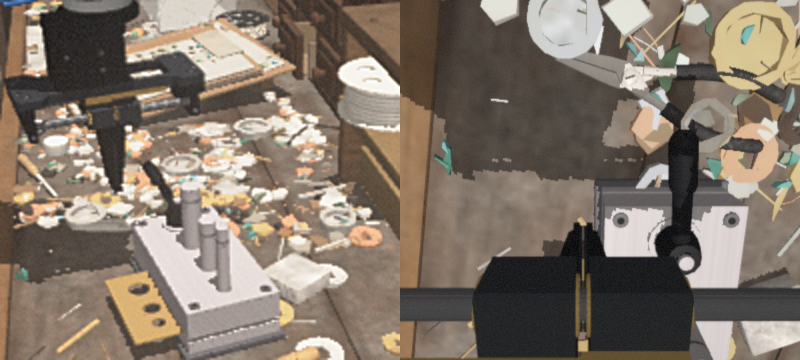

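The lever has not moved: in the side view it still points the same way, and the fingertip is at (195, 217). I'll check where the tip and lever really are before pushing again.

Run:
```python
from h import *
S=eyes.read_camera("side");T=eyes.read_camera("top");W=eyes.read_camera("wrist")
print("tcp2 pred",proj(S,np.array([577,61.6,69.1])),"seen 179 253; tcp3",proj(S,env.state()["eef_pos"]),"seen 195 217")
for n,p in(("S",S),("T",T),("W",W)):
    for k in("lever_grip","clamp_lever"):
        print(n,k,[(np.round(x["centre"],1).tolist(),round(x["score"],2)) for x in eyes.spot_point(k,p)[:2]])
    for x in eyes.cut_out("clamp_lever",p)[:1]:
        rr,cc=np.nonzero(x["mask"]);print("mask",x["score"],rr.min(),rr.max(),cc.min(),cc.max(),len(rr))
        i=np.argmin(rr);print("top px",rr[i],cc[rr==rr[i]].mean(),"left px",cc.min(),rr[cc==cc.min()].mean())
for z in(75,85,95):print(z,"lever end (wrist 148,385)",onz(W,(148,385),z).round(),"hub(282,385)",onz(W,(282,386),z).round())
for th in(0,.15,.3):
  for r,z in((58,85),(77,90)):
    a=th+.195;X=np.array([559.8-r*np.sin(a),-2.9+r*np.cos(a),z]);print(th,r,X.round(),"W",np.round(proj(W,X)),"S",np.round(proj(S,X)),"T",np.round(proj(T,X)))
```

```text
tcp2 pred (np.float64(189.90882681651004), np.float64(252.25750020335656)) seen 179 253; tcp3 (np.float64(205.27382747665283), np.float64(218.00674177721626)) seen 195 217
S lever_grip [([185.7, 233.2], 0.48)]Traceback (most recent call last):
  File "<stdin>", line 6, in <module>
ValueError: it knows: block, cutter, hammer, head_middle, lever_grip, pliers, punch_large, punch_middle, punch_small, sheet
```

Run:
```python
from h import *
S=eyes.read_camera("side");T=eyes.read_camera("top");W=eyes.read_camera("wrist")
for n,p in(("S",S),("T",T),("W",W)):
    print(n,[(np.round(x["centre"],1).tolist(),round(x["score"],2)) for x in eyes.spot_point("lever_grip",p)[:2]])
for z in(75,85,95):print(z,"lever end (wrist 148,385)",onz(W,(148,385),z).round(),"hub(282,385)",onz(W,(282,386),z).round())
for th in(0,.15,.3):
  for r,z in((58,85),(77,90)):
    a=th+.195;X=np.array([559.8-r*np.sin(a),-2.9+r*np.cos(a),z]);print(th,r,X.round(),"W",np.round(proj(W,X)),"S",np.round(proj(S,X)),"T",np.round(proj(T,X)))
A=S["pixels"][140:260,180:300];A=np.clip(A.astype(float)*1.7,0,255).astype(np.uint8)
B=np.clip(W["pixels"][120:330,230:450].astype(float)*1.7,0,255).astype(np.uint8)
print("tcp W",proj(W,env.state()["eef_pos"]))
cv2.imwrite("pics/b4.png",np.hstack([cv2.resize(A,(400,400),interpolation=0),cv2.resize(B,(400,400),interpolation=0)])[:,:,::-1])
```

```text
S [([185.9, 234.7], 0.74)]
T [([213.9, 289.4], 0.68)]
W [([186.8, 384.3], 0.97)]
75 lever end (wrist 148,385) [540.  70.  75.] hub(282,385) [562.  -5.  75.]
85 lever end (wrist 148,385) [537.  71.  85.] hub(282,385) [558.  -1.  85.]
95 lever end (wrist 148,385) [534.  72.  95.] hub(282,385) [554.   4.  95.]
0 58 [549.  54.  85.] W [185. 397.] S [186. 239.] T [230. 220.]
0 77 [545.  73.  90.] W [149. 404.] S [181. 237.] T [232. 211.]
0.15 58 [540.  52.  85.] W [186. 380.] S [187. 236.] T [234. 221.]
0.15 77 [534.  70.  90.] W [151. 380.] S [182. 232.] T [237. 213.]
0.3 58 [532.  48.  85.] W [190. 364.] S [188. 232.] T [238. 223.]
0.3 77 [523.  65.  90.] W [156. 357.] S [183. 227.] T [242. 215.]
tcp W (np.float64(243.34722281423348), np.float64(283.03727379028754))
```

View pics/b4.png

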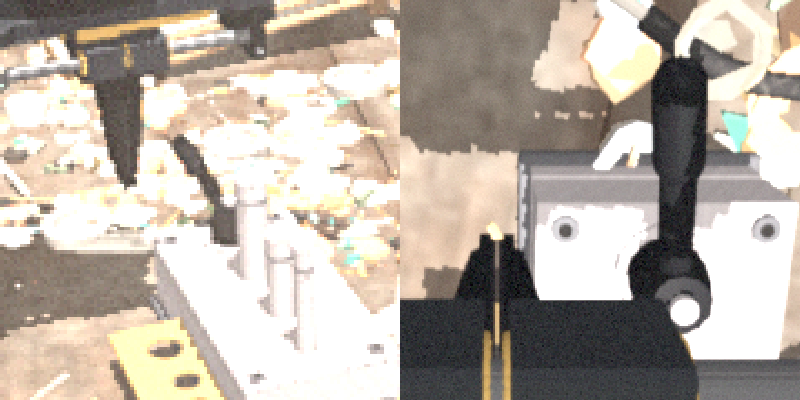

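Run:
```python
from h import *
S=eyes.read_camera("side");W=eyes.read_camera("wrist")
print(S["fx"],tri([(S,(195,219)),(W,(243,283))]),env.state()["eef_pos"])
e=env.state()["eef_pos"]
for dz in(0,10,20,30):
  for dx in(-10,0,10):
    X=e+np.array([-.194*dx,.981*dx,dz]);print(dz,dx,np.round(proj(S,X)),np.round(proj(W,X)))
```

```text
448.1738667672566 (array([499.60447672,  12.94899028,  89.94431075]), [2.9, 2.9]) [498.26587723   5.24564445  70.7140658 ]
0 -10 [207. 219.] [259. 283.]
0 0 [205. 218.] [243. 283.]
0 10 [203. 217.] [227. 283.]
10 -10 [203. 219.] [267. 283.]
10 0 [201. 218.] [250. 283.]
10 10 [199. 216.] [233. 283.]
20 -10 [199. 218.] [275. 283.]
20 0 [197. 217.] [258. 283.]
20 10 [195. 216.] [240. 283.]
30 -10 [194. 218.] [284. 283.]
30 0 [192. 217.] [266. 283.]
30 10 [190. 215.] [247. 283.]
```

The tips really end about 20 mm above the reported TCP, so the finger swept over the grip. I'll go back up and round, then come down lower. That is still outside the plate's outline.

```bash
python3 -m inch '[[[0,0,-0.5],0,1],[[0,0,-0.4],0,1],[[0.23,0.5,0],0,1],[[0.22,0.5,0],0,1],[[0.22,0.48,0],0,1],[[0,0,0.5],0,1],[[0,0,0.5],0,1],[[0,0,0.21],0,1],[[0,0,0],0,1],[[0,0,0],0,1]]'
python3 chk.py
```

```text
t: 11.4
eef_pos: [578.2, 61.9, 53.1]
tcp_rot: [3.14, 0.0, 1.766]
ft_force: [-0.3, -0.1, 0.7]
opening: 0.008
grip_force: 0.0
cutter frame 30.543410585141338 125.93961468816379 z 53.119918726649566 force cutter -0.3491873910425692 -0.022162441270108815 0.7331752080585261 yaw 1.7659455946133549
```

```bash
python3 -m inch '[[[0.02,-0.125,0],0,1],[[0.02,-0.125,0],0,1],[[0.01,-0.125,0],0,1],[[0.01,-0.125,0],0,1],[[0,-0.1,0],0,1],[[0,-0.08,0],0,1],[[-0.03,-0.09,0],0,1],[[-0.03,-0.09,0],0,1],[[0,0,0],0,1],[[0,0,0],0,1]]'
python3 chk.py
python3 - <<'E'
from h import *
S=eyes.read_camera("side");W=eyes.read_camera("wrist")
for n,p in(("S",S),("W",W)):
    print(n,[(np.round(x["centre"],1).tolist(),round(x["score"],2)) for x in eyes.spot_point("lever_grip",p)[:2]])
    for th in(.15,.35,.65,.8):
        a=th+.195;X=np.array([559.8-58*np.sin(a),-2.9+58*np.cos(a),85]);print(th,np.round(proj(p,X)))
E
```

```text
t: 12.65
eef_pos: [526.5, 51.9, 51.9]
tcp_rot: [-3.14, -0.0, 1.766]
ft_force: [0.2, 0.4, 0.8]
opening: 0.005
grip_force: 0.2
cutter frame -22.10378085208797 126.21917898421823 z 51.92166176135114 force cutter 0.2313079751146231 0.31234052247694283 0.7665623275375664 yaw 1.765951882609472
S [([194.1, 227.9], 0.58), ([207.7, 264.7], 0.25)]
0.15 [187. 236.]
0.35 [189. 231.]
0.65 [192. 225.]
0.8 [193. 223.]
W []
0.15 [274. 310.]
0.35 [279. 287.]
0.65 [294. 257.]
0.8 [304. 245.]
```

```bash
python3 -m inch '[[[-0.07,-0.153,0],0,1],[[-0.115,-0.16,0],0,1],[[-0.148,-0.138,0],0,1],[[-0.17,-0.12,0],0,1],[[-0.08,-0.05,0],0,1],[[-0.05,-0.04,0],0,1],[[0,0,0],0,1],[[0,0,0],0,1],[[0,0,0],0,1],[[0,0,0],0,1]]'
python3 chk.py
python3 - <<'E'
from h import *
S=eyes.read_camera("side");W=eyes.read_camera("wrist")
for n,p in(("S",S),("W",W)):
    print(n,[(np.round(x["centre"],1).tolist(),round(x["score"],2)) for x in eyes.spot_point("lever_grip",p)[:2]])
    for th in(1.2,1.4,1.57):
        a=th+.195;X=np.array([559.8-58*np.sin(a),-2.9+58*np.cos(a),85]);print(th,np.round(proj(p,X)))
cv2.imwrite("pics/b5.png",np.hstack([cv2.resize(S["pixels"][140:260,180:300],(400,400),interpolation=2),cv2.resize(W["pixels"][120:380,180:440],(400,400))])[:,:,::-1])
E
```

```text
t: 14.1
eef_pos: [495.4, 7.1, 52.1]
tcp_rot: [-3.141, 0.0, 1.766]
ft_force: [0.1, -0.4, -0.9]
opening: 0.005
grip_force: 0.0
cutter frame -61.260633372335235 88.20870524360083 z 52.06575867136835 force cutter 0.07260258865089804 -0.38191055712058497 -0.8640308706033669 yaw 1.766322595878595
S [([204.0, 221.9], 0.54), ([243.2, 307.8], 0.33)]
1.2 [198. 220.]
1.4 [201. 219.]
1.57 [203. 220.]
W []
1.2 [271. 298.]
1.4 [291. 291.]
1.57 [308. 289.]
```

View pics/b5.png

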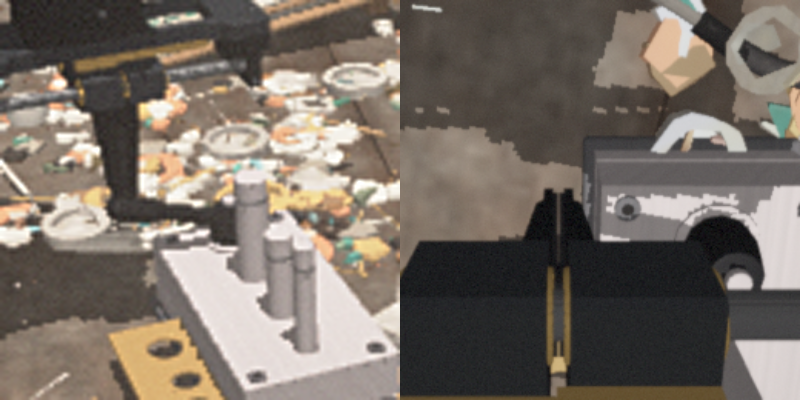

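The lever has come round with the finger: in the side view it points left, grip at ≈(204, 220). I'll press the last few millimetres gently to the stop.

```bash
python3 -m inch '[[[-0.02,-0.02,0],0,1],[[-0.02,0,0],0,1],[[-0.01,0,0],0,1],[[0,0,0],0,1],[[0,0,0],0,1],[[0,0,0],0,1],[[0,0,0],0,1],[[0,0,0],0,1],[[0,0,0],0,1],[[0,0,0],0,1]]'
python3 chk.py; python3 -m inch '[[[-0.01,0,0],0,1],[[-0.01,0,0],0,1],[[-0.01,0,0],0,1],[[-0.01,0,0],0,1],[[0,0,0],0,1],[[0,0,0],0,1],[[0,0,0],0,1],[[0,0,0],0,1],[[0,0,0],0,1],[[0,0,0],0,1]]'
python3 chk.py
```

```text
t: 15.55
eef_pos: [494.7, 3.8, 52.1]
tcp_rot: [-3.141, -0.0, 1.766]
ft_force: [-1.9, 3.1, 1.2]
opening: 0.004
grip_force: 1.5
cutter frame -62.56820927204823 85.14370274170871 z 52.076811049152 force cutter -1.2815634551749207 3.3652944873925352 1.1978371698027495 yaw 1.7660544481908933
t: 16.8
eef_pos: [494.7, 2.8, 52.0]
tcp_rot: [-3.141, -0.002, 1.766]
ft_force: [-2.8, 15.5, 3.1]
opening: 0.005
grip_force: 8.0
cutter frame -62.8287087877479 84.13016914586422 z 52.04650367110048 force cutter 0.26334252916404965 15.699555617777483 3.0574833502910663 yaw 1.7656579804590549
```

Lever is at its stop: 15.7 N, and the finger stopped moving. Back off, rise, open and go above the middle punch.

```bash
python3 -m inch '[[[0.15,-0.05,0],0,1],[[0.1,-0.05,0],0,1],[[0,0,-0.7],0,1],[[0,0,-0.8],0,1],[[0,0,-0.8],0,-1],[[-0.4,0.2,-0.25],0,-1],[[-0.6,0.3,0],0,-1],[[-0.6,0.3,0],0,-1],[[-0.6,0.3,0],0,-1],[[-0.12,0.05,0],0,-1]]'
python3 chk.py
python3 - <<'E'
from h import *
P={n:eyes.read_camera(n) for n in("wrist","side","top")};save(P["wrist"],"w6")
obs=[];c,s=np.cos(.195),np.sin(.195)
for n in P:
    for k,q in(("head_middle",(0,-24,104)),("lever_grip",(-58,66,85))):
        X=np.array([572.6+c*q[0]-s*q[1],-67.6+s*q[0]+c*q[1],q[2]])
        r=eyes.spot_point(k,P[n])
        print(n,k,np.round(proj(P[n],X)),[(np.round(x["centre"],1).tolist(),round(x["score"],2)) for x in r[:2]])
E
```

```text
t: 18.05
eef_pos: [581.9, -109.9, 204.6]
tcp_rot: [-3.141, 0.0, 1.764]
ft_force: [-0.4, 1.2, -0.3]
opening: 0.579
grip_force: 0.0
cutter frame 0.9600772413424625 -43.27985945568291 z 204.59408524231975 force cutter -0.20479736402128823 1.2130145176555482 -0.3171083541362637 yaw 1.7643846637268226
wrist head_middle [176. 282.] [([176.4, 279.4], 0.77), ([135.6, 281.3], 0.52)]
wrist lever_grip [ 63. 210.] []
side head_middle [210. 263.] [([207.3, 261.8], 0.56)]
side lever_grip [203. 220.] [([200.6, 221.6], 0.58)]
top head_middle [216. 288.] []
top lever_grip [252. 252.] []
```

View pics/w6.png

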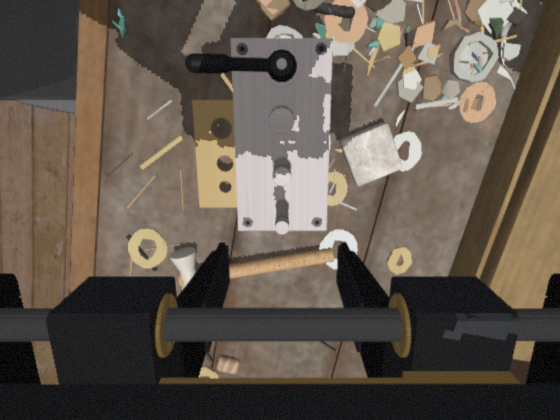

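The wrist view shows the lever square to the row (grip ≈(63, 212), stud (65, 283)) and the middle head near (170, 281). I'll re-fix the plate from its screws.

Run:
```python
from h import *
W=eyes.read_camera("wrist")
g=cv2.cvtColor(W["pixels"],cv2.COLOR_RGB2GRAY).astype(float)
pts=[]
for r,c in[(48,241),(48,322),(222,248),(222,317)]:
    w=g[r-5:r+6,c-5:c+6];w=np.clip(np.percentile(w,60)-20-w,0,None);yy,xx=np.mgrid[-5:6,-5:6]
    q=(r+(w*yy).sum()/w.sum(),c+(w*xx).sum()/w.sum());pts.append(onz(W,q,52));print(np.round(q,1),pts[-1].round(1))
a,b,d,e=pts
u=(a+b-d-e);w=(b+e-a-d);m=np.mean(pts,0);yw=np.arctan2(-u[0],u[1]);print("centre",m,yw,np.arctan2(w[1],w[0]),np.linalg.norm(u)/2,np.linalg.norm(w)/2)
p=m[:2]+24*np.array([np.sin(yw),-np.cos(yw)]);s=env.state();print("middle",p,onz(W,(176.4,279.4),104),s["eef_pos"],s["tcp_rot"],s["opening"])
D=p-s["eef_pos"][:2];y=s["tcp_rot"][2];print("tool dx,dy",D@[np.cos(y),np.sin(y)],D@[np.sin(y),-np.cos(y)])
```

```text
[ 50.7 242.4] [521.9   5.6  52. ]
[ 50.4 321.1] [590.7  19.6  52. ]
[224.  247.6] [ 553.9 -154.3   52. ]
[223.9 316.7] [ 623.  -140.5   52. ]
centre [572.37185924 -67.3947019   52.        ] 0.19817924461709124 0.1985537228280525 163.2389704252052 70.27887517735273
middle [577.09708822 -90.92494225] [574.54086381 -89.33449276 104.        ] [ 581.06271314 -107.670364    205.38350028] [3.14133050e+00 2.36595768e-04 1.76668192e+00] 0.9789352617779378
tool dx,dy 17.197027518261432 -0.6305354660570858
```

```bash
python3 -m inch '[[[0.287,-0.01,0],0,-1],[[0,0,0],0,-1],[[0,0,0.5],0,-1],[[0,0,0.6],0,-1],[[0,0,0.6],0,-1],[[0,0,0.4],0,-1],[[0,0,0.2],0,-1],[[0,0,0.09],0,-1],[[0,0,0],0,-1],[[0,0,0],0,-1]]'
python3 chk.py
python3 - <<'E'
from h import *
S=eyes.read_camera("side");W=eyes.read_camera("wrist")
cv2.imwrite("pics/b7.png",np.hstack([cv2.resize(S["pixels"][140:260,200:320],(400,400),interpolation=2),cv2.resize(W["pixels"][120:380,150:410],(400,400))])[:,:,::-1])
E
```

```text
t: 19.8
eef_pos: [577.7, -91.5, 62.6]
tcp_rot: [3.14, 0.001, 1.766]
ft_force: [-1.1, 0.1, 0.4]
opening: 0.996
grip_force: 0.0
cutter frame 0.38247783598887075 -24.444670347634123 z 62.562345528484194 force cutter -1.1078375124089483 0.31773107208200585 0.44112695559998916 yaw 1.766139798060552
```

View pics/b7.png

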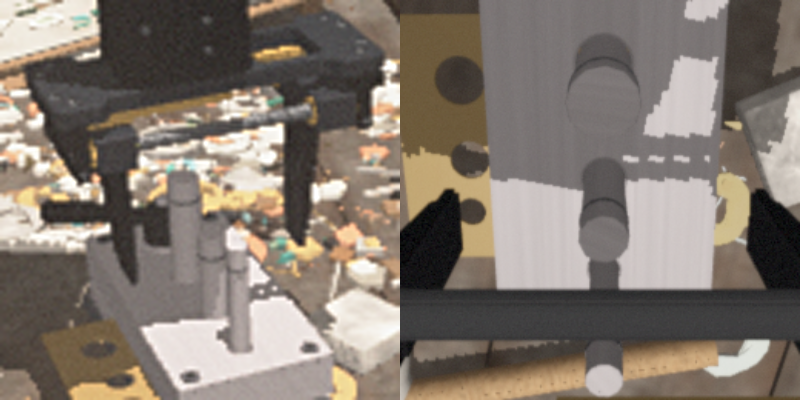

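The fingers straddle the middle punch with no contact: in the side view the left tip is near (225, 239), the right tip near (213, 290) and the head near (204, 263). I'll check tip height before closing.

```bash
python3 - <<'E'
from h import *
S=eyes.read_camera("side");e=env.state()["eef_pos"]
for sd in(-52,52):
    for dz in(0,10,20,30):
        print(sd,dz,np.round(proj(S,e+np.array([.981*sd,.194*sd,dz])),1))
E
python3 -m inch '[[[0,0,0],0,1],[[0,0,0],0,1],[[0,0,0],0,1],[[0,0,0],0,1],[[0,0,0],0,1],[[0,0,0],0,1],[[0,0,0],0,1],[[0,0,0],0,1],[[0,0,0],0,1],[[0,0,0],0,1]]'; python3 chk.py
```

```text
-52 0 [234.7 237.4]
-52 10 [230.2 237.1]
-52 20 [225.6 236.8]
-52 30 [221.  236.4]
52 0 [223.1 288.6]
52 10 [218.7 288.6]
52 20 [214.3 288.5]
52 30 [209.7 288.5]
t: 21.2
eef_pos: [577.3, -91.4, 61.7]
tcp_rot: [-3.142, 0.0, 1.766]
ft_force: [0.6, -0.1, 0.0]
opening: 0.159
grip_force: 30.0
cutter frame -0.039877628601073134 -24.251061319174312 z 61.69997195919083 force cutter 0.5738932755671379 -0.19154089039138517 0.0444074414267482 yaw 1.7661077403651189
```

```bash
python3 -m inch '[[[0,0,-0.02],0,1],[[0,0,-0.05],0,1],[[0,0,-0.07],0,1],[[0,0,-0.07],0,1],[[0,0,-0.07],0,1],[[0,0,-0.06],0,1],[[0,0,-0.04],0,1],[[0,0,0],0,1],[[0,0,0],0,1],[[0,0,0],0,1]]'; python3 chk.py
python3 - <<'E'
from h import *
S=eyes.read_camera("side");W=eyes.read_camera("wrist")
c,s=np.cos(.197),np.sin(.197)
for h in(104,127):
    X=np.array([572.4+24*s,-67.4-24*c,h])
    for n,p in(("S",S),("W",W)):print(h,n,np.round(proj(p,X)),[(np.round(x["centre"],1).tolist(),round(x["score"],2)) for x in eyes.spot_point("head_middle",p)[:2]])
cv2.imwrite("pics/b8.png",np.hstack([cv2.resize(S["pixels"][140:260,200:320],(400,400),interpolation=2),cv2.resize(W["pixels"][120:380,150:410],(400,400))])[:,:,::-1])
E
```

```text
t: 22.45
eef_pos: [577.2, -91.4, 84.4]
tcp_rot: [-3.141, -0.0, 1.766]
ft_force: [0.7, -0.3, -2.2]
opening: 0.157
grip_force: 30.0
cutter frame -0.09233658988252902 -24.226401967456468 z 84.36583521513997 force cutter 0.5920267441959368 -0.41187936383180934 -2.1686725803463958 yaw 1.7660389384891797
104 S [210. 262.] [([198.6, 259.3], 0.75), ([248.5, 247.3], 0.73)]
104 W [256. 283.] [([274.8, 279.7], 0.77), ([151.1, 283.2], 0.22)]
127 S [199. 262.] [([198.6, 259.3], 0.75), ([248.5, 247.3], 0.73)]
127 W [276. 283.] [([274.8, 279.7], 0.77), ([151.1, 283.2], 0.22)]
```

View pics/b8.png

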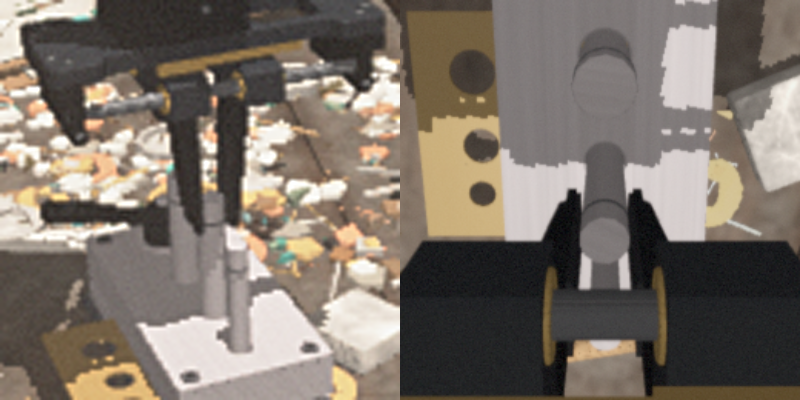

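The middle punch is up between the fingers: head at (199, 259) in the side view and (275, 280) in the wrist view, matching a head height of 127 mm. The cutter is in place and the lever open, so I'm handing in.

```bash
python3 -c "
from cell import env
print(env.job_done())"
```

```text
the job is handed in; nothing more can be done
None
```

The job is handed in: the lever is at its open stop, and the middle punch is drawn up about 22.7 mm and still gripped, with the cutter unmoved; my first sweep passed over the lever without moving it, so I repeated it lower.

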